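Find the unlatched hatch of the bench power box and push it open

TASK

One of the four identical hatches on top of the bench power box has been unlatched from below; you cannot see which. Press the hatches gently at their ribbed far end, one after another, until you find the one that rocks, tip it up that way, and push its raised near edge up and over until the hatch stands fully open, upright or leaning back, so that the outlet under it can be used. Work with the fingertips or the outside of the fingers, gripping or picking up nothing; leave the latched hatches shut and the things standing about where they are, and end clear of everything.

Things in the scene. Friction and masses are not known exactly. Their poses are not given: they have to be found in the camera images.
- box_top (a point): Centre of the top of the bench power box: fixed, aluminium, black end caps, 138 mm deep (its x, away from the robot), 304 mm wide (its y, to the left), top 72 mm above the bench, z up. Four identical grey hatches lie side by side in its top, 72 mm apart along y, each over one outlet bay. Letters tell neither their order nor which one is unlatched.
- hatch_a_far (a point): Press point of hatch a, fixed in the box's top plane: middle of the far end with three black ribs, 20 mm in from the far edge. x away from the robot, y left, z up. The hatch is 110 mm (x) by 62 mm (y), 5 mm thick, flush; it pivots on a pin along y, 20 mm nearer than this point. Pressed here, an unlatched one sinks (room for 50 mm) and its near edge rises; a latched one gives under 1 mm.
- hatch_a_near (a point): Middle of the near edge of hatch a, on its upper face, 70 mm from its pivot pin; moves with the hatch.
- hatch_a (a joint): Angle of hatch a in rad: 0 shut and flush, growing as the near edge rises; 1.57 upright, 1.75 the stop of an unlatched hatch, leaning a little away from the robot. The pin is stiff (0.04 N m of friction), so it stays at any angle it is left at; 2 to 5 N at the far end tips it. A latched hatch springs back and stays below 0.1.
- hatch_b_far (a point): Press point of hatch b, fixed in the box's top plane: middle of the far end with three black ribs, 20 mm in from the far edge. x away from the robot, y left, z up. The hatch is 110 mm (x) by 62 mm (y), 5 mm thick, flush; it pivots on a pin along y, 20 mm nearer than this point. Pressed here, an unlatched one sinks (room for 50 mm) and its near edge rises; a latched one gives under 1 mm.
- hatch_b_near (a point): Middle of the near edge of hatch b, on its upper face, 70 mm from its pivot pin; moves with the hatch.
- hatch_b (a joint): Angle of hatch b in rad: 0 shut and flush, growing as the near edge rises; 1.57 upright, 1.75 the stop of an unlatched hatch, leaning a little away from the robot. The pin is stiff (0.04 N m of friction), so it stays at any angle it is left at; 2 to 5 N at the far end tips it. A latched hatch springs back and stays below 0.1.
- hatch_c_far (a point): Press point of hatch c, fixed in the box's top plane: middle of the far end with three black ribs, 20 mm in from the far edge. x away from the robot, y left, z up. The hatch is 110 mm (x) by 62 mm (y), 5 mm thick, flush; it pivots on a pin along y, 20 mm nearer than this point. Pressed here, an unlatched one sinks (room for 50 mm) and its near edge rises; a latched one gives under 1 mm.
- hatch_c_near (a point): Middle of the near edge of hatch c, on its upper face, 70 mm from its pivot pin; moves with the hatch.
- hatch_c (a joint): Angle of hatch c in rad: 0 shut and flush, growing as the near edge rises; 1.57 upright, 1.75 the stop of an unlatched hatch, leaning a little away from the robot. The pin is stiff (0.04 N m of friction), so it stays at any angle it is left at; 2 to 5 N at the far end tips it. A latched hatch springs back and stays below 0.1.
- hatch_d_far (a point): Press point of hatch d, fixed in the box's top plane: middle of the far end with three black ribs, 20 mm in from the far edge. x away from the robot, y left, z up. The hatch is 110 mm (x) by 62 mm (y), 5 mm thick, flush; it pivots on a pin along y, 20 mm nearer than this point. Pressed here, an unlatched one sinks (room for 50 mm) and its near edge rises; a latched one gives under 1 mm.
- hatch_d_near (a point): Middle of the near edge of hatch d, on its upper face, 70 mm from its pivot pin; moves with the hatch.
- hatch_d (a joint): Angle of hatch d in rad: 0 shut and flush, growing as the near edge rises; 1.57 upright, 1.75 the stop of an unlatched hatch, leaning a little away from the robot. The pin is stiff (0.04 N m of friction), so it stays at any angle it is left at; 2 to 5 N at the far end tips it. A latched hatch springs back and stays below 0.1.
- fuse_box: Bystander: small white fuse carton, 36 x 50 x 45 mm; stands loose beside or behind the power box, to be left alone. Origin at the centre of its underside.
- solder_spool: Bystander: white solder spool, 52 mm across, 32 mm high; stands loose beside or behind the power box, to be left alone. Origin at the centre of its underside.
- vial_red: Bystander: red-capped vial, 27 mm across, 56 mm high; stands loose beside or behind the power box, to be left alone. Origin at the centre of its underside.
- driver_red: Bystander: red screwdriver lying down, 162 mm long; stands loose beside or behind the power box, to be left alone. Origin at the centre of its underside.
- flush_cutter: Bystander: red-handled flush cutter lying down, 126 mm long; stands loose beside or behind the power box, to be left alone. Origin at the centre of its underside.
- weight_50: Bystander: brass weight, 17 mm across, 30 mm high; stands loose beside or behind the power box, to be left alone. Origin at the centre of its underside.

How it is judged:
On the way:
1. the unlatched hatch is found: pressed by the fingers it rocks, tipping between 0.15 and 1.2 rad (((value of joint hatch_a between 0.15 and 1.2 rad and contact force between the fingers and hatch_a above 0.2 N) or (value of joint hatch_b between 0.15 and 1.2 rad and contact force between the fingers and hatch_b above 0.2 N) or (value of joint hatch_c between 0.15 and 1.2 rad and contact force between the fingers and hatch_c above 0.2 N) or (value of joint hatch_d between 0.15 and 1.2 rad and contact force between the fingers and hatch_d above 0.2 N))).
At the end, for the whole second after the job is handed in: One hatch stands open at 1.45 rad (83 degrees) or more and at rest; the other three are shut (under 0.08 rad) (((value of joint hatch_a above 1.45 rad and velocity of joint hatch_a between -0.05 and 0.05 rad/s and value of joint each of hatch_b, hatch_c, hatch_d below 0.08 rad) or (value of joint hatch_b above 1.45 rad and velocity of joint hatch_b between -0.05 and 0.05 rad/s and value of joint each of hatch_a, hatch_c, hatch_d below 0.08 rad) or (value of joint hatch_c above 1.45 rad and velocity of joint hatch_c between -0.05 and 0.05 rad/s and value of joint each of hatch_a, hatch_b, hatch_d below 0.08 rad) or (value of joint hatch_d above 1.45 rad and velocity of joint hatch_d between -0.05 and 0.05 rad/s and value of joint each of hatch_a, hatch_b, hatch_c below 0.08 rad))); the robot touches nothing.
It fails at once if a hatch is pushed with more than 60 N (contact force between any of the arm, the fingers and hatch_a above 60 N or contact force between any of the arm, the fingers and hatch_b above 60 N or contact force between any of the arm, the fingers and hatch_c above 60 N or contact force between any of the arm, the fingers and hatch_d above 60 N).
It fails at once if a bystander is moved or lifted by more than 20 mm (distance of any of fuse_box, solder_spool, vial_red, driver_red, flush_cutter, weight_50 from where it was at the start of the episode above 0.02 m).
It also fails if it takes over 58 s, if anything falls off the work surface, if the arm or the gripper's body presses on something with over 40 N, if the wrist force passes 120 N, or if a joint passes its speed limit or range.

ROBOT

A 6-joint arm with a two-finger parallel gripper is mounted at the origin on a cart in front of the work surface, level with it; the furniture and walls round the work are solid. World frame = base frame: x ahead of the robot, y to its left, z up, the work surface at z = 0. Lengths are in m, angles in rad, forces in N, time in s.
With the tool pointing down it reaches from about 0.35 to 0.975 m from the base axis. Payload 4.9 kg.
Tool frame: the origin (TCP) lies at the very end of the fingers, on their centre line; the grasp point (between the pads) lies 19 mm behind it; z points along the fingers, y is the line along which they close (so a half turn about z gives the same grasp; the last joint's range is limited). The gripper opens to 85 mm and grips with 20 to 120 N. Pads are 22 mm wide; open, the fingers measure 114 mm over their backs; the gripper's body (76 mm by 85 mm) begins 54 mm behind the grasp point. The pads swing forward as they close: fully open they stand 13 mm farther back than shut.
Start: joints at [-1.358, 0.053, 1.613, -0, 1.476, -0.119], TCP at [0.204, -0.591, 0.231] pointing down, gripper open.
Joint ranges: [-3.01, 3.01], [-1.01, 2.22], [0.06, 2.58], [-1.02, 4.17], [0.09, 2.62], [-3.14, 3.14]. Speed limits (rad/s): [2.57, 2.57, 3.14, 3.14, 3.14, 3.14].

INTERFACE

Orientations are given as a unit quaternion [w, x, y, z].
In Python, from workcell import state, snapshot, get_calibration, job_done gives the robot as it stands.
- The arm moves only by the tool jog_arm, never from a script. Its argument "series" is a list of rows, each an object of numbers: "tx", "ty", "tz": the shift along the tool's x, y, z in cm; "wx", "wy", "wz": the turn, a rotation vector about the tool's x, y, z in rad; "gripper": the opening, from 0 (shut) to 1 (fully open). A call has 1 to 10 rows; each row is the pose to reach, as a shift and turn from the pose commanded when the call began, along the tool's axes at that moment; what a row does not reach only later rows make up. A row lasts 1/8 s, in which the tool goes at most 62.5 mm and 10.7 degrees, less where a joint would pass 70% of its speed; a pose out of reach is approached as far as the arm can. A call with a gripper value outside its range is refused whole. The fingers move at their own pace and stop on an object; "newtons" is the grip in N (left out, the last holds). Time passes only in rows, so rows that repeat a pose let the fingers close. It gives the time, the measured TCP pose, the force, the opening and the grip force at its end, in the units of the state.
- state(): the state, without advancing time (a new reading comes with each control period).
- snapshot(name): name is "scene" or "top" or "wrist"; returns (picture, depth): 420x560x3 uint8, red, green, blue; 420x560 float32, m along the optical axis (not along the pixel's ray), 0 where there is no reading.
- get_calibration(name): a dict with "vertical_fov" (degrees; the focal length in pixels is half the picture's height over the tangent of half this angle, whatever the lens; pixels are square), "cx", "cy" (the principal point, pixels), "pose" (4x4, takes a point from camera to world coordinates). Camera axes: x right, y down, z forward; pixel columns grow to the right and rows downward; lengths in m; the calibration is good to about 2 mm. A picture is of the moment at which its call begins: read the wrist's pose just before it. get_calibration takes no time and is no camera call; for the wrist camera it gives the pose at the moment of the call.
- job_done(): hands the job in; it is judged then, once.
The state is a dict: "time_s": time; "joint_pos": joint angles; "joint_velocities": joint speeds; "joint_torque": joint torques, N m; "position": TCP position; "orientation": TCP orientation; "ft_force": force on the tool from outside, world axes, zero at the start; "moment": the same for the moment, N m; "finger_gap": finger opening in m; "finger_force": force on a finger pad.
Only numpy, scipy, OpenCV 4.12 (cv2) and the standard library are available. Lean on these libraries where they do the work, as an engineer would, in place of code of your own. Each camera call takes 0.05 s, during which the arm holds its last target. There are 200 camera calls.

## Working session

There is one attempt and no reset: what is moved stays moved. The work goes in short steps, Python scripts to look and compute and a tool call to move; the robot and the scene stay as the last step left them, time stands still between calls to the robot, and variables do not carry over. Pictures are saved under pics/ and viewed, at most 10 in all, crops included, and the job is handed in when it is done.

Besides the shell and the picture viewer there is one more tool, called after "Request:" as name(argument=value, ...), one argument or row to a line, values as JSON. jog_arm: Moves the arm, as the interface text tells. Its arguments: {"type":"object","properties":{"series":{"type":"array","items":{"type":"object","properties":{"tx":{"type":"number"},"ty":{"type":"number"},"tz":{"type":"number"},"wx":{"type":"number"},"wy":{"type":"number"},"wz":{"type":"number"},"gripper":{"type":"number"}}}},"newtons":{"type":"number"}},"required":["series"]}

```bash
mkdir -p pics; cat > h.py <<'E'
import numpy as np, cv2
from workcell import *
def px2w(name,uv,depth,cal=None):
    c=cal or get_calibration(name); f=210/np.tan(np.radians(c["vertical_fov"])/2)
    out=[]
    for u,v in uv:
        z=float(np.median(depth[v-1:v+2,u-1:u+2])); P=np.array(c["pose"])
        out.append((P@[(u-c["cx"])/f*z,(v-c["cy"])/f*z,z,1])[:3])
    return np.array(out)
def save(n,p): cv2.imwrite(f"pics/{n}.png",p[...,::-1])
E
python3 - <<'E'
from h import *
s=state(); print(s)
for n in("top","scene"):
    p,d=snapshot(n); save(n,p); np.save(n+".npy",d); print(n,get_calibration(n))
E
```

```text
{'time_s': 0.0, 'joint_pos': array([-1.35799024e+00,  5.33613434e-02,  1.61426645e+00,  4.00538131e-05,
        1.47597846e+00, -1.19023246e-01]), 'joint_velocities': array([ 0.00032208, -0.00064038, -0.00096653,  0.0002036 ,  0.00080099,
        0.00011561]), 'joint_torque': array([-4.51165542e-04, -3.93683445e+01, -3.70176065e+01, -1.37247921e-04,
        6.97447904e-03,  1.32848083e-05]), 'position': array([ 0.20347701, -0.59031143,  0.23007668]), 'orientation': array([-1.00662370e-03,  9.86267523e-01,  1.65152532e-01, -2.72796748e-05]), 'ft_force': array([-0.35446115, -1.09046468, -0.80182452]), 'moment': array([-0.00641852,  0.03172821, -0.02883411]), 'finger_force': 0.0, 'finger_gap': 0.08525834474654696}
top {'vertical_fov': 44.02323318130973, 'cx': 285.6426969116418, 'cy': 205.066661134346, 'pose': array([[ 0.02051579, -0.99305395,  0.11585745,  0.44410412],
       [-0.99971343, -0.02180576, -0.00987755, -0.32898092],
       [ 0.0123353 , -0.1156216 , -0.99321674,  0.92972045],
       [ 0.        ,  0.        ,  0.        ,  1.        ]])}
scene {'vertical_fov': 57.2006804257635, 'cx': 273.010214228468, 'cy': 206.8720072793611, 'pose': array([[ 0.53503947, -0.46932453,  0.70247224, -0.07441672],
       [-0.84476497, -0.28712615,  0.45158689, -0.70304864],
       [-0.01024266, -0.83504076, -0.55009274,  0.53285832],
       [ 0.        ,  0.        ,  0.        ,  1.        ]])}
```

View pics/top.png

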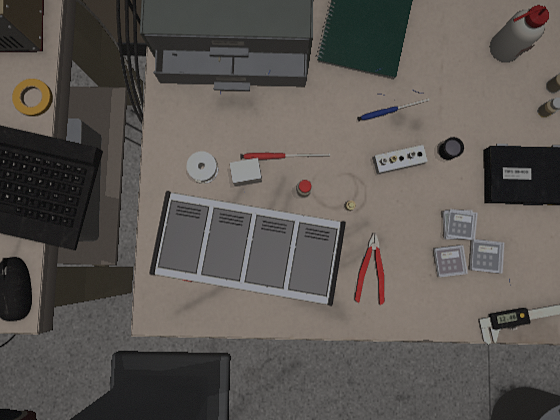

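View pics/scene.png

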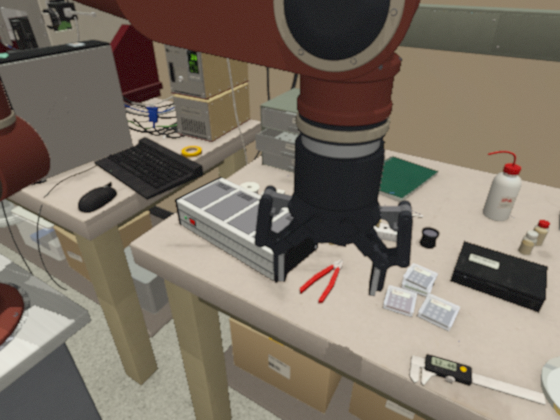

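The top view shows the box with corners near (168,192), (345,222), (333,304) and (152,273). The ribs are at the upper (far) end, around (188,211), (232,218), (277,226) and (320,232). The carton at (245,171), vial at (304,187), weight at (350,205) and cutter at (370,270) are close to it.

```bash
python3 - <<'E'
from h import *
d=np.load("top.npy"); c=get_calibration("top"); f=210/np.tan(np.radians(c["vertical_fov"])/2)
v,u=np.mgrid[:420,:560]; P=c["pose"]
W=np.stack([(u-c["cx"])/f*d,(v-c["cy"])/f*d,d],-1)@P[:3,:3].T+P[:3,3]
np.save("W.npy",W)
m=(abs(W[...,2]-.072)<.012)&(u>145)&(u<350)&(v>185)&(v<310)
n,l,st,_=cv2.connectedComponentsWithStats(m.astype(np.uint8)); k=1+np.argmax(st[1:,4]); m=l==k
pts=W[m]; print("z",np.median(pts[:,2]),m.sum())
r=cv2.minAreaRect((pts[:,:2]*1000).astype(np.float32)); print(r); print(cv2.boxPoints(r))
for q in [(188,211),(232,218),(277,226),(320,232),(178,273),(314,296),(202,160),(245,168),(304,187),(350,205),(373,238),(358,297)]: print(q,W[q[1],q[0]].round(3))
p=cv2.imread("pics/top.png")[180:315,140:400]; cv2.imwrite("pics/crop1.png",cv2.resize(p,None,fx=3,fy=3,interpolation=cv2.INTER_CUBIC))
E
```

```text
z 0.072128456442827 15236
((472.109130859375, -276.41693115234375), (304.33782958984375, 140.92520141601562), 81.46638488769531)
[[ 379.84634  -416.44525 ]
 [ 519.21136  -437.35712 ]
 [ 564.37195  -136.38861 ]
 [ 425.0069   -115.476746]]
(188, 211) [ 0.531 -0.176  0.074]
(232, 218) [ 0.521 -0.249  0.073]
(277, 226) [ 0.509 -0.324  0.07 ]
(320, 232) [ 0.501 -0.395  0.073]
(178, 273) [ 0.429 -0.164  0.072]
(314, 296) [ 0.396 -0.387  0.073]
(202, 160) [ 0.625 -0.19   0.032]
(245, 168) [ 0.61  -0.266  0.046]
(304, 187) [ 0.577 -0.368  0.057]
(350, 205) [ 0.552 -0.451  0.027]
(373, 238) [ 0.496 -0.494  0.009]
(358, 297) [ 0.392 -0.468  0.007]
```

View pics/crop1.png

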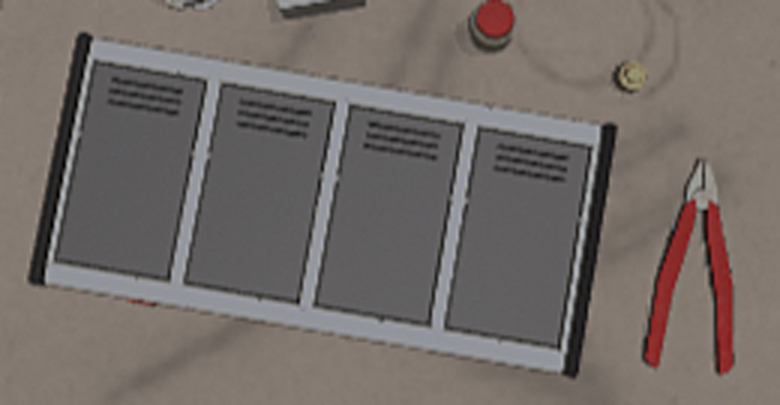

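The fitted box is 304 x 141 mm at z 72 mm, which matches the given sizes. Its centre is (0.472, -0.276) and its yaw is -0.149 rad. Next I'll compute the approach to the rightmost hatch.

```bash
cat >> h.py <<'E'
from scipy.spatial.transform import Rotation as R
C=np.array([.4721,-.2764]); YAW=-.149
RB=R.from_euler('z',YAW).as_matrix()
def goal(bx,by,z):
    """print shift (cm) and turn from the present pose to box-frame bx,by (m) and height z, tool x along box x"""
    s=state(); q=s["orientation"]; T=R.from_quat(np.r_[q[1:],q[0]]).as_matrix()
    w=np.r_[C+RB[:2,:2]@[bx,by],z]; G=RB@np.diag([1,-1,-1])
    print("world",w.round(4),"t cm",(T.T@(w-s["position"])*100).round(2),"w",R.from_matrix(T.T@G).as_rotvec().round(3))
def where():
    s=state(); b=RB.T@np.r_[s["position"][:2]-C,s["position"][2]]
    print("t",round(s["time_s"],2),"box mm",(b*1000).round(1),"F",s["ft_force"].round(1),"gap",round(s["finger_gap"],4))
E
python3 -c "
from h import *
goal(.037,-.108,.095)"
```

```text
world [ 0.4927 -0.3887  0.095 ] t cm [33.91 -9.62 13.54] w [-0.002  0.     0.481]
```

Request:
jog_arm(
  series=[
    {"tx":6,"ty":-1.7,"tz":1,"wz":0.16,"gripper":0},
    {"tx":12,"ty":-3.4,"tz":3,"wz":0.32,"gripper":0},
    {"tx":18,"ty":-5.1,"tz":5,"wz":0.481,"gripper":0},
    {"tx":24,"ty":-6.8,"tz":7,"wz":0.481,"gripper":0},
    {"tx":30,"ty":-8.5,"tz":9.5,"wz":0.481,"gripper":0},
    {"tx":33.9,"ty":-9.6,"tz":11.5,"wz":0.481,"gripper":0},
    {"tx":33.9,"ty":-9.6,"tz":13.5,"wz":0.481,"gripper":0},
    {"tx":33.9,"ty":-9.6,"tz":13.5,"wz":0.481,"gripper":0},
    {"tx":33.9,"ty":-9.6,"tz":13.5,"wz":0.481,"gripper":0},
  ],
)

```text
invalid input
```

```bash
python3 - <<'E'
from h import *
where(); goal(.037,-.108,.075)
p,d=snapshot("wrist"); save("w1",p)
E
```

```text
t 0.1 box mm [-219.  -350.4  230.2] F [-0.2  0.3  0.4] gap 0.0853
world [ 0.4927 -0.3887  0.075 ] t cm [33.91 -9.62 15.54] w [-0.002  0.     0.481]
```

View pics/w1.png

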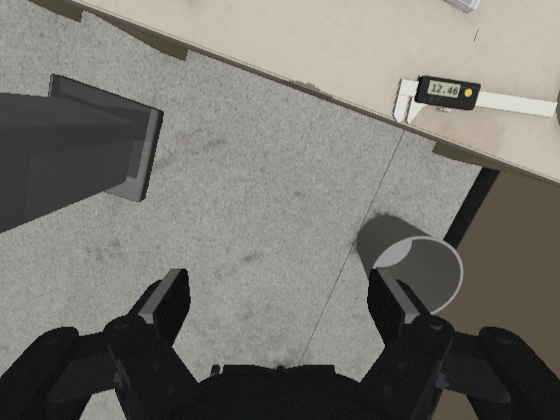

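The move was refused: the wrist picture shows the open fingers still over the floor at the table edge, with the caliper at (450,93). I'll try again with every field filled in.

Request:
jog_arm(
  series=[
    {"tx":6,"ty":-1.7,"tz":1,"wx":0,"wy":0,"wz":0.16,"gripper":0},
    {"tx":12,"ty":-3.4,"tz":3,"wx":0,"wy":0,"wz":0.32,"gripper":0},
    {"tx":18,"ty":-5.1,"tz":5,"wx":0,"wy":0,"wz":0.481,"gripper":0},
    {"tx":24,"ty":-6.8,"tz":7,"wx":0,"wy":0,"wz":0.481,"gripper":0},
    {"tx":30,"ty":-8.5,"tz":9.5,"wx":0,"wy":0,"wz":0.481,"gripper":0},
    {"tx":33.9,"ty":-9.6,"tz":11.5,"wx":0,"wy":0,"wz":0.481,"gripper":0},
    {"tx":33.9,"ty":-9.6,"tz":13.5,"wx":0,"wy":0,"wz":0.481,"gripper":0},
    {"tx":33.9,"ty":-9.6,"tz":13.5,"wx":0,"wy":0,"wz":0.481,"gripper":0},
    {"tx":33.9,"ty":-9.6,"tz":13.5,"wx":0,"wy":0,"wz":0.481,"gripper":0},
  ],
  newtons=20,
)

```text
time_s: 1.27
position: [0.4922, -0.3909, 0.097]
orientation: [0.0, 0.997, -0.075, 0.0]
ft_force: [-0.9, 0.4, -0.8]
finger_gap: -0.0002
finger_force: 0.0
```

```bash
python3 - <<'E'
from h import *
where(); goal(.037,-.108,.075)
p,d=snapshot("wrist"); save("w2",p)
E
```

```text
t 1.27 box mm [  36.9 -110.2   97. ] F [-0.9  0.4 -0.8] gap -0.0002
world [ 0.4927 -0.3887  0.075 ] t cm [ 0.01 -0.22  2.2 ] w [ 0.001 -0.001 -0.002]
```

View pics/w2.png

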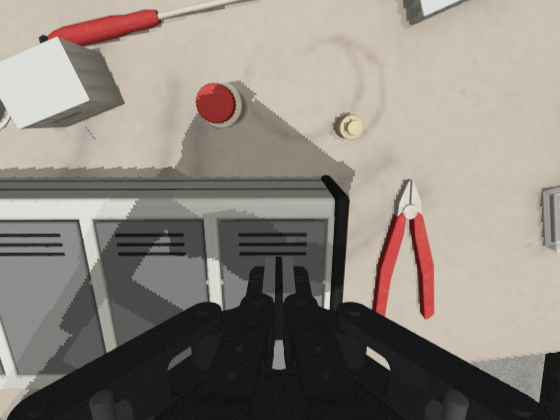

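Request:
jog_arm(
  series=[
    {"tx":0,"ty":-0.2,"tz":1.5,"wx":0,"wy":0,"wz":0,"gripper":0},
    {"tx":0,"ty":-0.2,"tz":2.0,"wx":0,"wy":0,"wz":0,"gripper":0},
    {"tx":0,"ty":-0.2,"tz":2.2,"wx":0,"wy":0,"wz":0,"gripper":0},
    {"tx":0,"ty":-0.2,"tz":2.3,"wx":0,"wy":0,"wz":0,"gripper":0},
  ],
)

```text
time_s: 1.82
position: [0.4931, -0.3878, 0.0732]
orientation: [-0.0, 0.997, -0.075, -0.0]
ft_force: [0.5, 0.2, 0.4]
finger_gap: -0.0001
finger_force: 0.0
```

The wrist view shows the shut fingertips at about (278,265), on the rightmost hatch just nearer than its ribs at (272,243). Next is a gentle press.

Request:
jog_arm(
  series=[
    {"tx":0,"ty":0,"tz":0.1,"wx":0,"wy":0,"wz":0,"gripper":0},
    {"tx":0,"ty":0,"tz":0.2,"wx":0,"wy":0,"wz":0,"gripper":0},
    {"tx":0,"ty":0,"tz":0.3,"wx":0,"wy":0,"wz":0,"gripper":0},
    {"tx":0,"ty":0,"tz":0.3,"wx":0,"wy":0,"wz":0,"gripper":0},
  ],
)

```text
time_s: 2.33
position: [0.4934, -0.3879, 0.0719]
orientation: [0.0, 0.997, -0.074, 0.0]
ft_force: [-3.1, 2.4, 7.0]
finger_gap: 0.0001
finger_force: 3.5
```

Request:
jog_arm(
  series=[
    {"tx":0,"ty":0,"tz":0.1,"wx":0,"wy":0,"wz":0,"gripper":0},
    {"tx":0,"ty":0,"tz":0.2,"wx":0,"wy":0,"wz":0,"gripper":0},
    {"tx":0,"ty":0,"tz":0.2,"wx":0,"wy":0,"wz":0,"gripper":0},
  ],
)

```text
time_s: 2.7
position: [0.4934, -0.388, 0.0717]
orientation: [0.0, 0.997, -0.074, -0.0]
ft_force: [-5.9, 4.8, 15.0]
finger_gap: 0.0001
finger_force: 7.5
```

That hatch took 15 N without sinking, so it's latched. I'll move one hatch to the left.

Request:
jog_arm(
  series=[
    {"tx":0,"ty":0,"tz":-1.5,"wx":0,"wy":0,"wz":0,"gripper":0},
    {"tx":0,"ty":-3.6,"tz":-2,"wx":0,"wy":0,"wz":0,"gripper":0},
    {"tx":0,"ty":-7.2,"tz":-2,"wx":0,"wy":0,"wz":0,"gripper":0},
    {"tx":0,"ty":-7.2,"tz":-1.5,"wx":0,"wy":0,"wz":0,"gripper":0},
    {"tx":0,"ty":-7.2,"tz":-0.7,"wx":0,"wy":0,"wz":0,"gripper":0},
    {"tx":0,"ty":-7.2,"tz":-0.4,"wx":0,"wy":0,"wz":0,"gripper":0},
    {"tx":0,"ty":-7.2,"tz":-0.2,"wx":0,"wy":0,"wz":0,"gripper":0},
    {"tx":0,"ty":-7.2,"tz":0,"wx":0,"wy":0,"wz":0,"gripper":0},
    {"tx":0,"ty":-7.2,"tz":0,"wx":0,"wy":0,"wz":0,"gripper":0},
    {"tx":0,"ty":-7.2,"tz":0,"wx":0,"wy":0,"wz":0,"gripper":0},
  ],
)

```text
time_s: 3.95
position: [0.504, -0.317, 0.0685]
orientation: [0.0, 0.997, -0.075, 0.0]
ft_force: [-0.8, -0.9, 2.1]
finger_gap: -0.0001
finger_force: 0.9
```

This one sank to 68.5 mm under 2 N, so it rocks. I'll tip it further.

Request:
jog_arm(
  series=[
    {"tx":0,"ty":0,"tz":0.2,"wx":0,"wy":0,"wz":0,"gripper":0},
    {"tx":0,"ty":0,"tz":0.4,"wx":0,"wy":0,"wz":0,"gripper":0},
    {"tx":0,"ty":0,"tz":0.6,"wx":0,"wy":0,"wz":0,"gripper":0},
    {"tx":0,"ty":0,"tz":0.8,"wx":0,"wy":0,"wz":0,"gripper":0},
    {"tx":0,"ty":0,"tz":1.0,"wx":0,"wy":0,"wz":0,"gripper":0},
    {"tx":0,"ty":0,"tz":1.0,"wx":0,"wy":0,"wz":0,"gripper":0},
  ],
)

```text
time_s: 4.7
position: [0.504, -0.3164, 0.058]
orientation: [-0.0, 0.997, -0.075, 0.0]
ft_force: [1.5, -0.5, 3.1]
finger_gap: 0.0001
finger_force: 1.2
```

```bash
python3 - <<'E'
from h import *
where(); p,d=snapshot("scene"); save("s2",cv2.resize(p[150:300,150:350],None,fx=3,fy=3))
E
```

```text
t 4.7 box mm [ 37.5 -34.9  58. ] F [ 1.5 -0.5  3.1] gap 0.0001
```

View pics/s2.png

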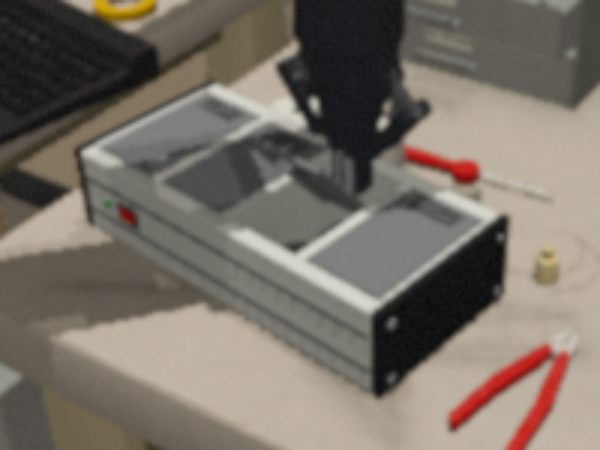

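The second hatch from the right is tipped; its dark plate is seen edge-on near (320,185) in the crop. I'll lift out, go over to the near side, and come down in front of the raised edge.

Request:
jog_arm(
  series=[
    {"tx":0,"ty":0,"tz":-4,"wx":0,"wy":0,"wz":0,"gripper":0},
    {"tx":0,"ty":0,"tz":-9,"wx":0,"wy":0,"wz":0,"gripper":0},
    {"tx":0,"ty":0,"tz":-11.5,"wx":0,"wy":0,"wz":0,"gripper":0},
    {"tx":-4,"ty":0,"tz":-11.5,"wx":0,"wy":0,"wz":0,"gripper":0},
    {"tx":-9,"ty":0,"tz":-11.5,"wx":0,"wy":0,"wz":0,"gripper":0},
    {"tx":-12.2,"ty":0,"tz":-11.5,"wx":0,"wy":0,"wz":0,"gripper":0},
    {"tx":-12.2,"ty":0,"tz":-9,"wx":0,"wy":0,"wz":0,"gripper":0},
    {"tx":-12.2,"ty":0,"tz":-5,"wx":0,"wy":0,"wz":0,"gripper":0},
    {"tx":-12.2,"ty":0,"tz":-3.6,"wx":0,"wy":0,"wz":0,"gripper":0},
    {"tx":-12.2,"ty":0,"tz":-3.6,"wx":0,"wy":0,"wz":0,"gripper":0},
  ],
)

```text
time_s: 6.0
position: [0.3824, -0.2975, 0.0929]
orientation: [-0.001, 0.997, -0.074, -0.001]
ft_force: [0.5, 0.2, 0.3]
finger_gap: -0.0002
finger_force: 0.0
```

```bash
python3 - <<'E'
from h import *
where(); p,d=snapshot("scene"); save("s3",cv2.resize(p[130:300,150:350],None,fx=3,fy=3))
c=get_calibration("wrist"); p,d=snapshot("wrist"); save("w3",p)
f=210/np.tan(np.radians(c["vertical_fov"])/2); v,u=np.mgrid[:420,:560]
W=(np.stack([(u-c["cx"])/f*d,(v-c["cy"])/f*d,d],-1)@c["pose"][:3,:3].T+c["pose"][:3,3]); B=W.copy(); B[...,:2]=(W[...,:2]-C)@RB[:2,:2]
m=(d>0)&(abs(B[...,1]+.036)<.02)&(B[...,2]>.05)&(B[...,0]>-.06)&(B[...,0]<.07)
for x in np.arange(-.06,.07,.01):
    k=m&(abs(B[...,0]-x)<.005)
    if k.sum(): print(round(x,3),k.sum(),np.percentile(B[k][:,2],[50,97]).round(3))
E
```

```text
t 6.0 box mm [-85.6 -34.1  92.9] F [0.5 0.2 0.3] gap -0.0002
-0.06 674 [0.071 0.072]
-0.05 790 [0.059 0.069]
-0.03 1296 [0.123 0.124]
-0.02 3084 [0.117 0.123]
-0.01 2524 [0.105 0.111]
0.0 2089 [0.093 0.098]
0.01 1690 [0.08  0.086]
0.02 1415 [0.068 0.074]
0.03 1240 [0.056 0.061]
0.04 51 [0.051 0.052]
```

View pics/s3.png

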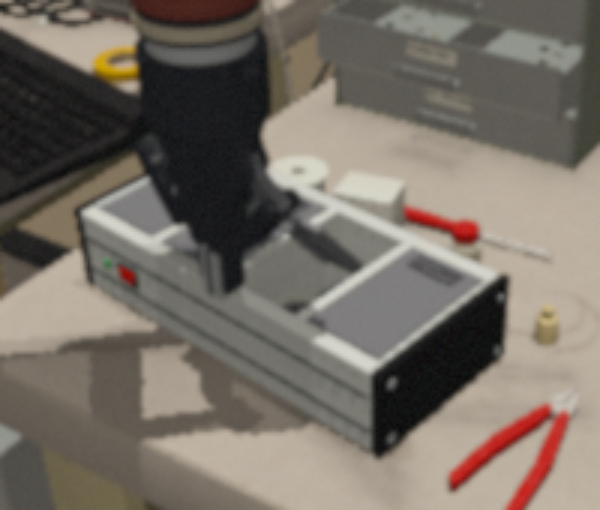

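In the wrist depth the hatch plane slopes at about 0.88 rad, with the raised edge near box x -32 mm, z 125 mm; the scene crop shows the fingers standing in front of it at (225,270). Now I'll push forward and up.

Request:
jog_arm(
  series=[
    {"tx":2,"ty":0,"tz":-1,"wx":0,"wy":0,"wz":0,"gripper":0},
    {"tx":3.7,"ty":0,"tz":-1,"wx":0,"wy":0,"wz":0,"gripper":0},
    {"tx":4.5,"ty":0,"tz":-1.2,"wx":0,"wy":0,"wz":0,"gripper":0},
    {"tx":5.2,"ty":0,"tz":-1.4,"wx":0,"wy":0,"wz":0,"gripper":0},
    {"tx":5.9,"ty":0,"tz":-1.7,"wx":0,"wy":0,"wz":0,"gripper":0},
    {"tx":6.6,"ty":0,"tz":-2.0,"wx":0,"wy":0,"wz":0,"gripper":0},
    {"tx":7.3,"ty":0,"tz":-2.3,"wx":0,"wy":0,"wz":0,"gripper":0},
    {"tx":8.0,"ty":0,"tz":-2.5,"wx":0,"wy":0,"wz":0,"gripper":0},
    {"tx":8.0,"ty":0,"tz":-2.5,"wx":0,"wy":0,"wz":0,"gripper":0},
  ],
)

```text
time_s: 7.22
position: [0.4629, -0.3104, 0.1195]
orientation: [0.0, 0.997, -0.074, 0.0]
ft_force: [-0.4, 0.2, -0.6]
finger_gap: 0.0
finger_force: 0.0
```

```bash
python3 -c "
from h import *
where()"
```

```text
t 7.22 box mm [ -4.  -35.  119.5] F [-0.4  0.2 -0.6] gap 0.0
```

Request:
jog_arm(
  series=[
    {"tx":0.3,"ty":0,"tz":0,"wx":0,"wy":0,"wz":0,"gripper":0},
    {"tx":0.6,"ty":0,"tz":0,"wx":0,"wy":0,"wz":0,"gripper":0},
    {"tx":0.9,"ty":0,"tz":0,"wx":0,"wy":0,"wz":0,"gripper":0},
    {"tx":0.9,"ty":0,"tz":0,"wx":0,"wy":0,"wz":0,"gripper":0},
  ],
)

```text
time_s: 7.72
position: [0.4714, -0.3116, 0.1193]
orientation: [0.0, 0.997, -0.074, 0.0]
ft_force: [0.8, -0.3, 1.3]
finger_gap: -0.0
finger_force: 0.0
```

```bash
python3 - <<'E'
from h import *
where(); p,d=snapshot("scene"); save("s4",cv2.resize(p[130:300,150:350],None,fx=3,fy=3))
E
```

```text
t 7.72 box mm [  4.6 -35.  119.3] F [ 0.8 -0.3  1.3] gap -0.0
```

View pics/s4.png

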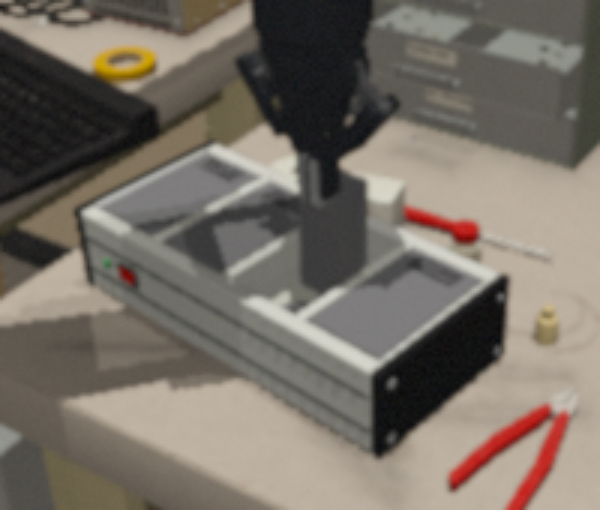

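The hatch is up and roughly upright at (335,235), with the fingertips against its near face. I'll push a little further toward the stop.

Request:
jog_arm(
  series=[
    {"tx":0.2,"ty":0,"tz":0,"wx":0,"wy":0,"wz":0,"gripper":0},
    {"tx":0.4,"ty":0,"tz":0,"wx":0,"wy":0,"wz":0,"gripper":0},
    {"tx":0.6,"ty":0,"tz":0,"wx":0,"wy":0,"wz":0,"gripper":0},
    {"tx":0.6,"ty":0,"tz":0,"wx":0,"wy":0,"wz":0,"gripper":0},
  ],
)

```text
time_s: 8.28
position: [0.4773, -0.3125, 0.1193]
orientation: [-0.0, 0.997, -0.075, 0.0]
ft_force: [0.0, 0.5, -1.2]
finger_gap: -0.0001
finger_force: 0.1
```

Request:
jog_arm(
  series=[
    {"tx":0.2,"ty":0,"tz":0,"wx":0,"wy":0,"wz":0,"gripper":0},
    {"tx":0.3,"ty":0,"tz":0,"wx":0,"wy":0,"wz":0,"gripper":0},
    {"tx":0.3,"ty":0,"tz":0,"wx":0,"wy":0,"wz":0,"gripper":0},
  ],
)

```text
time_s: 8.65
position: [0.4793, -0.3128, 0.1191]
orientation: [-0.0, 0.997, -0.075, -0.001]
ft_force: [-4.0, 0.8, 2.4]
finger_gap: 0.0004
finger_force: 2.7
```

At the stop (4 N). I'll back straight off toward the robot, rise, and check.

Request:
jog_arm(
  series=[
    {"tx":-1,"ty":0,"tz":0,"wx":0,"wy":0,"wz":0,"gripper":0},
    {"tx":-4,"ty":0,"tz":0,"wx":0,"wy":0,"wz":0,"gripper":0},
    {"tx":-8,"ty":0,"tz":-2,"wx":0,"wy":0,"wz":0,"gripper":0},
    {"tx":-10,"ty":0,"tz":-6,"wx":0,"wy":0,"wz":0,"gripper":0},
    {"tx":-10,"ty":0,"tz":-9,"wx":0,"wy":0,"wz":0,"gripper":0},
    {"tx":-10,"ty":0,"tz":-9,"wx":0,"wy":0,"wz":0,"gripper":0},
    {"tx":-10,"ty":0,"tz":-9,"wx":0,"wy":0,"wz":0,"gripper":0},
  ],
)

```text
time_s: 9.52
position: [0.3811, -0.2978, 0.2085]
orientation: [-0.0, 0.997, -0.074, 0.0]
ft_force: [0.4, -0.8, -1.2]
finger_gap: 0.0002
finger_force: 0.0
```

```bash
python3 - <<'E'
from h import *
where(); p,d=snapshot("scene"); save("s5",cv2.resize(p[110:310,140:400],None,fx=3,fy=3))
c=get_calibration("scene")
f=210/np.tan(np.radians(c["vertical_fov"])/2); v,u=np.mgrid[:420,:560]
W=np.stack([(u-c["cx"])/f*d,(v-c["cy"])/f*d,d],-1)@c["pose"][:3,:3].T+c["pose"][:3,3]; B=W.copy(); B[...,:2]=(W[...,:2]-C)@RB[:2,:2]
for z in np.arange(.08,.15,.01):
    k=(abs(B[...,1]+.036)<.025)&(abs(B[...,2]-z)<.005)&(abs(B[...,0]-.02)<.05)
    if k.sum(): print(round(z,3),k.sum(),np.median(B[k][:,0]).round(4))
for y in(-.108,.036,.108):
    k=(abs(B[...,1]-y)<.025)&(B[...,0]>-.04)&(B[...,0]<-.01)&(B[...,2]>.03)&(B[...,2]<.11); print(y,k.sum(),np.median(B[k][:,2]) if k.any() else 0)
E
```

```text
t 9.53 box mm [-86.9 -34.7 208.5] F [ 0.4 -0.8 -1.2] gap 0.0002
0.08 78 0.0155
0.09 90 0.0172
0.1 82 0.019
0.11 80 0.0208
0.12 89 0.0228
0.13 83 0.0246
0.14 50 0.0263
-0.108 241 0.07179315330967007
0.036 179 0.07164233786236562
0.108 159 0.07155498586109399
```

View pics/s5.png

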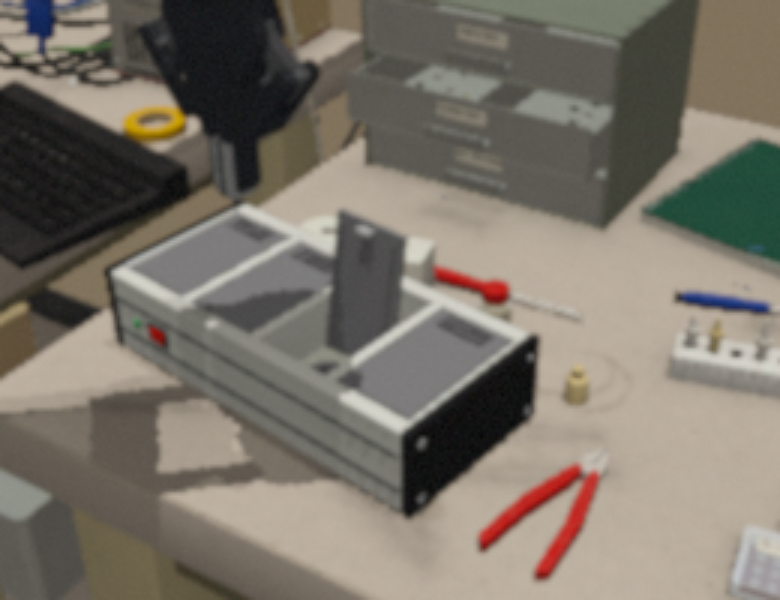

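The hatch at (367,280) leans back 0.18 rad, so it stands at about 1.75 rad. The other three are flush at 72 mm, nothing has been moved, and the gripper is clear.

```bash
python3 -c "
from workcell import *
print(job_done())"
```

```text
the job is handed in; nothing more can be done
None
```

The unlatched hatch was the second from the right; it now stands open at its stop (about 1.75 rad), the other three are shut, the bystanders look undisturbed, the arm is clear, and the job was handed in at about 9.5 s.

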